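# Sort turned mallet heads by heft

## Robot

A 6-joint arm with a two-finger parallel gripper is mounted at the origin on the work surface. World frame = base frame: x ahead of the robot, y to its left, z up, the work surface at z = 0. Lengths are in m, angles in degrees, forces in N, time in s.
With the tool pointing down it reaches from about 0.4 to 0.825 m from the base axis. Payload 7 kg.
Tool frame: the origin (TCP) lies midway between the tips of the shut fingers; the grasp point (between the pads) lies hold_point_z behind it (hold_point_z is the distance from the TCP to the grasp point, in m); z points along the fingers, y is the line along which they close (so a half turn about z gives the same grasp; the last joint's range is limited). The gripper opens to 88 mm and grips with 3 to 60 N. Pads are 19 mm wide; open, the fingers measure 130 mm over their backs; the gripper's body (78 mm by 193 mm) begins 47 mm behind the grasp point.
Start: joints at [86.121, 20.546, 0.682, 0, -70.136, -16.507], TCP at [0.235, 0.633, 0.227] pointing down, gripper open.
Joint ranges: [-176.03, 176.03], [-82.01, 121.73], [-58.28, 71.71], [-173.87, 95.51], [-174.79, -0.11], [-173.66, 173.66]. Speed limits (degrees/s): [136.94, 136.94, 172.46, 180, 180, 180].

## Interface

Orientations are given as [roll, pitch, yaw] about the fixed x, y, z axes, in that order (R = Rz(yaw) Ry(pitch) Rx(roll)).
In Python, from plant import * gives the robot as it stands.
- The arm moves only by the tool step_arm, never from a script. Its argument "steps" is a list that holds one entry, the list of rows, each a list of 6 numbers: the shift along the tool's x, y, z scaled (see below), then the turn, a rotation vector about the tool's x, y, z scaled (see below). In form: [[[tx, ty, tz, wx, wy, wz], ...]]. A call has 1 to 20 rows; each row is the pose to reach, as a shift and turn from the pose commanded when the call began, along the tool's axes at that moment; what a row does not reach only later rows make up. The controller multiplies each number of a shift by 100 mm and each number of a turn by 0.5 rad. A row lasts 1/10 s, in which the tool goes at most 50 mm and 8.59 degrees, less where a joint would pass 70% of its speed; a pose out of reach is approached as far as the arm can. A call with a number of a shift or a turn outside -1 to 1 is refused whole. A call with a gripper value outside its range is refused whole. "jaw" is the closure in counts, from 0 (fully open) to 255 (shut), set as the call begins (left out, the last holds). The fingers move at their own pace and stop on an object; the grip force is fixed at half the most. Time passes only in rows, so rows that repeat a pose let the fingers close. It gives the time, the measured TCP pose, the force, the opening and the grip force at its end, in the units of the state.
- get_obs(): the state, without advancing time (a new reading comes with each control period).
- snapshot(name): name is "scene" or "top"; returns (picture, depth): 400x640x3 uint8, red, green, blue; 400x640 float32, m along the optical axis (not along the pixel's ray), 0 where there is no reading.
- calibration(name): a dict with "mtx" (3x3 intrinsics, pixels), "rvec" (rotation vector, rad) and "tvec" (3), from world to camera coordinates, as OpenCV has them. Camera axes: x right, y down, z forward; pixel columns grow to the right and rows downward; lengths in m; the calibration is good to about 2 mm. A picture is of the moment at which its call begins. calibration takes no time and is no camera call.
- close_job(): hands the job in; it is judged then, once.
The state is a dict: "clock": time; "joint_pos": joint angles; "qvel": joint speeds; "tau": joint torques, N m; "tool_pos": TCP position; "orientation": TCP orientation; "force": force on the tool from outside, world axes, zero at the start; "moment": the same for the moment, N m; "opening": finger opening in m; "gripper_force": force on a finger pad.
Only numpy, scipy, OpenCV 4.12 (cv2) and the standard library are available. Lean on these libraries where they do the work, as an engineer would, in place of code of your own. Each camera call takes 0.05 s, during which the arm holds its last target. There are 200 camera calls.

## Task

One at a time, lift each of the two turned mallet heads just clear of the board it stands on and hold it still there for a moment to judge its weight: a head heavier than 350 g has a steel slug sealed in it and goes into a free hole of the block with the pegs, a lighter one into a free hole of the plain block (within 50 g of that, either block is right). The holes have floors of unknown depth: lower each head tenon first until you feel it stand on the floor, press it down firmly there for about half a second, with some 10 to 20 N and never more than 30 N, and leave it standing upright. Never let a head drop, and do not disturb the other things on the bench.

Things in the scene. Friction and masses are not known exactly. Their poses are not given: they have to be found in the camera images.
- flat_head_center (a point): Turned mallet head with a flat top, pale wood, 82 mm tall, standing on its tenon (30 mm diameter, 34 mm long); the head above is a cylinder 54 mm in diameter and 48 mm tall. Weighs 150 to 600 g, which cannot be seen. This point: on its axis, half-way up (41 mm above the foot of the tenon, 7 mm above the shoulder); z up along its axis.
- dome_head_center (a point): Turned mallet head with a domed top, pale wood, 82 mm tall, standing on its tenon (30 mm diameter, 34 mm long); the head above is a cylinder 54 mm in diameter for 34 mm, then a 14 mm dome. Weighs 150 to 600 g, which cannot be seen. This point: on its axis, half-way up (41 mm above the foot of the tenon, 7 mm above the shoulder); z up along its axis.
- board: The smooth grey board, fixed, that the two heads stand on at the start: 250 mm long (its x), 90 mm wide, 20 mm thick. Origin at the centre of the underside. The heads stand near its long centre line, about 70 mm either side of its middle.
- peg_block: Block for heavy heads, with pegs: fixed, 270 x 90 mm (x, y), 45 mm high, two round holes 34 mm in diameter, 47.5 mm either side of the middle along x. An upright peg, 14 mm thick and 30 mm tall, 115 mm either side of the middle. Each hole's floor is a cork-faced plug (gives 1 mm per 15 N) 10 to 30 mm below the top, differing by hole, not measured. Origin: centre of the underside, z up.
- plain_block: Block for light heads, plain and shorter: fixed, 200 x 90 mm (x, y), 45 mm high, two round holes 34 mm in diameter, 47.5 mm either side of the middle along x. Each hole's floor is a cork-faced plug (gives 1 mm per 15 N) 10 to 30 mm below the top, differing by hole, not measured. Origin: centre of the underside, z up.
- ferrule: Brass ring, 28 mm across, 18 mm tall, on the board between the heads; leave alone. Origin at the underside.
- centre: Small steel lathe centre, 22 mm across, 45 mm tall, standing on the bench beside the board; leave alone. Origin at the underside.
- gouge: Turning gouge, 360 mm long with a wooden handle, lying on the left; leave alone.
- wax: Can, 70 mm across and 70 mm tall, at the far side; leave alone.
- tape: Roll of paper tape, 90 mm across, 24 mm tall, at the far side; leave alone.
- sanding_block: Cork sanding block, 110 x 70 x 35 mm; leave alone.
- chuck_key: Steel T-shaped chuck key, 100 mm long, at the far side; leave alone.
- offcut: Wooden offcut, 120 x 60 x 40 mm, on the right; leave alone.
Not all that is in view belongs to the job. Leave any green or red look-alike of the part that bears flat_head_center alone.

How it is judged (in metres and radians):
On the way, in this order (a step that is already met when the one before it is completed fails the run):
1. one head is held just clear of the board (2 to 35 mm above it, touching it nowhere) (((contact force between flat_head and board below 0.05 N and z of flat_head_center in the frame of board between 0.063 and 0.096 m) or (contact force between dome_head and board below 0.05 N and z of dome_head_center in the frame of board between 0.063 and 0.096 m))), for 0.3 s.
2. one head is in a hole, pressed on its floor with more than 7 N ((((z of flat_head_center in the frame of peg_block below 0.079 m and x of flat_head_center in the frame of peg_block between -0.055 and 0.055 m and y of flat_head_center in the frame of peg_block between -0.01 and 0.01 m and contact force between flat_head and peg_block above 7 N) or (z of flat_head_center in the frame of plain_block below 0.079 m and x of flat_head_center in the frame of plain_block between -0.055 and 0.055 m and y of flat_head_center in the frame of plain_block between -0.01 and 0.01 m and contact force between flat_head and plain_block above 7 N)) or ((z of dome_head_center in the frame of peg_block below 0.079 m and x of dome_head_center in the frame of peg_block between -0.055 and 0.055 m and y of dome_head_center in the frame of peg_block between -0.01 and 0.01 m and contact force between dome_head and peg_block above 7 N) or (z of dome_head_center in the frame of plain_block below 0.079 m and x of dome_head_center in the frame of plain_block between -0.055 and 0.055 m and y of dome_head_center in the frame of plain_block between -0.01 and 0.01 m and contact force between dome_head and plain_block above 7 N)))), for 0.2 s.
3. with that head in its hole, the other is held just clear of the board (2 to 35 mm) (((((z of flat_head_center in the frame of peg_block below 0.079 m and x of flat_head_center in the frame of peg_block between -0.055 and 0.055 m and y of flat_head_center in the frame of peg_block between -0.01 and 0.01 m) or (z of flat_head_center in the frame of plain_block below 0.079 m and x of flat_head_center in the frame of plain_block between -0.055 and 0.055 m and y of flat_head_center in the frame of plain_block between -0.01 and 0.01 m)) and (contact force between dome_head and board below 0.05 N and z of dome_head_center in the frame of board between 0.063 and 0.096 m)) or (((z of dome_head_center in the frame of peg_block below 0.079 m and x of dome_head_center in the frame of peg_block between -0.055 and 0.055 m and y of dome_head_center in the frame of peg_block between -0.01 and 0.01 m) or (z of dome_head_center in the frame of plain_block below 0.079 m and x of dome_head_center in the frame of plain_block between -0.055 and 0.055 m and y of dome_head_center in the frame of plain_block between -0.01 and 0.01 m)) and (contact force between flat_head and board below 0.05 N and z of flat_head_center in the frame of board between 0.063 and 0.096 m)))), for 0.3 s.
4. the other head is in a hole too, pressed on its floor with more than 7 N (((((z of flat_head_center in the frame of peg_block below 0.079 m and x of flat_head_center in the frame of peg_block between -0.055 and 0.055 m and y of flat_head_center in the frame of peg_block between -0.01 and 0.01 m) or (z of flat_head_center in the frame of plain_block below 0.079 m and x of flat_head_center in the frame of plain_block between -0.055 and 0.055 m and y of flat_head_center in the frame of plain_block between -0.01 and 0.01 m)) and ((z of dome_head_center in the frame of peg_block below 0.079 m and x of dome_head_center in the frame of peg_block between -0.055 and 0.055 m and y of dome_head_center in the frame of peg_block between -0.01 and 0.01 m and contact force between dome_head and peg_block above 7 N) or (z of dome_head_center in the frame of plain_block below 0.079 m and x of dome_head_center in the frame of plain_block between -0.055 and 0.055 m and y of dome_head_center in the frame of plain_block between -0.01 and 0.01 m and contact force between dome_head and plain_block above 7 N))) or (((z of dome_head_center in the frame of peg_block below 0.079 m and x of dome_head_center in the frame of peg_block between -0.055 and 0.055 m and y of dome_head_center in the frame of peg_block between -0.01 and 0.01 m) or (z of dome_head_center in the frame of plain_block below 0.079 m and x of dome_head_center in the frame of plain_block between -0.055 and 0.055 m and y of dome_head_center in the frame of plain_block between -0.01 and 0.01 m)) and ((z of flat_head_center in the frame of peg_block below 0.079 m and x of flat_head_center in the frame of peg_block between -0.055 and 0.055 m and y of flat_head_center in the frame of peg_block between -0.01 and 0.01 m and contact force between flat_head and peg_block above 7 N) or (z of flat_head_center in the frame of plain_block below 0.079 m and x of flat_head_center in the frame of plain_block between -0.055 and 0.055 m and y of flat_head_center in the frame of plain_block between -0.01 and 0.01 m and contact force between flat_head and plain_block above 7 N))))), for 0.2 s.
At the end, for the whole second after the job is handed in: Both heads stand upright (within 0.1 rad), at rest and released, each with its tenon at least 7 mm down a hole: a head over 400 g in a hole of the block with the pegs, one under 300 g in a hole of the plain block, one between those in either (((z of flat_head_center in the frame of peg_block below 0.079 m and x of flat_head_center in the frame of peg_block between -0.055 and 0.055 m and y of flat_head_center in the frame of peg_block between -0.01 and 0.01 m and contact force between flat_head and peg_block above 2.94 N) or (z of flat_head_center in the frame of plain_block below 0.079 m and x of flat_head_center in the frame of plain_block between -0.055 and 0.055 m and y of flat_head_center in the frame of plain_block between -0.01 and 0.01 m and contact force between flat_head and plain_block between 0.5 and 3.93 N)) and angle between each of flat_head_center, dome_head_center's own z axis and vertical below 0.1 rad and linear speed of each of flat_head, dome_head below 0.02 m/s and ((z of dome_head_center in the frame of peg_block below 0.079 m and x of dome_head_center in the frame of peg_block between -0.055 and 0.055 m and y of dome_head_center in the frame of peg_block between -0.01 and 0.01 m and contact force between dome_head and peg_block above 2.94 N) or (z of dome_head_center in the frame of plain_block below 0.079 m and x of dome_head_center in the frame of plain_block between -0.055 and 0.055 m and y of dome_head_center in the frame of plain_block between -0.01 and 0.01 m and contact force between dome_head and plain_block between 0.5 and 3.93 N))); the robot touches nothing.
It fails at once if a head is pressed on a block with more than 30 N (contact force between any of flat_head, dome_head and peg_block above 30 N or contact force between any of flat_head, dome_head and plain_block above 30 N).
It fails at once if a head falls freely (faster than 0.4 m/s with no finger on it) ((linear speed of flat_head above 0.4 m/s and contact force between flat_head and the fingers below 0.05 N) or (linear speed of dome_head above 0.4 m/s and contact force between dome_head and the fingers below 0.05 N)).
It fails at once if another thing on the bench is moved more than 15 mm (distance of any of ferrule, centre, gouge, wax, tape, sanding_block, chuck_key, offcut from where it was at the start of the episode above 0.015 m).
It also fails if it takes over 70 s, if anything falls off the work surface, if the arm or the gripper's body presses on something with over 40 N, if the wrist force passes 120 N, or if a joint passes its speed limit or range.

## Working session

There is one attempt and no reset: what is moved stays moved. The work goes in short steps, Python scripts to look and compute and a tool call to move; the robot and the scene stay as the last step left them, time stands still between calls to the robot, and variables do not carry over. Pictures are saved under pics/ and viewed, at most 10 in all, crops included, and the job is handed in when it is done.

Besides the shell and the picture viewer there is one more tool, called after "Request:" in YAML: its name, and indented under it one key for each argument. step_arm: Moves the arm, as the interface text tells. Its arguments: {"type":"object","properties":{"steps":{"type":"array","items":{"type":"array","items":{"type":"array","items":{"type":"number","minimum":-1,"maximum":1}}}},"jaw":{"type":"number"}},"required":["steps"]}

```bash
mkdir -p pics
cat > h.py <<'E'
from plant import *
import numpy as np, cv2
def cam(n):
    c=calibration(n); return np.array(c["mtx"],float),cv2.Rodrigues(np.array(c["rvec"],float))[0],np.array(c["tvec"],float).ravel()
def ray(n,u,v,z):
    K,R,t=cam(n); d=R.T@np.linalg.solve(K,[u,v,1]); o=-R.T@t
    return o+d*(z-o[2])/d[2]
def cloud(n,D):
    K,R,t=cam(n); v,u=np.indices(D.shape)
    P=np.stack([(u-K[0,2])/K[0,0]*D,(v-K[1,2])/K[1,1]*D,D],-1)-t
    return P@R
E
python3 - <<'E'
from h import *
for n in("top","scene"):
    p,d=snapshot(n); np.savez(f"/tmp/{n}0.npz",p=p,d=d); cv2.imwrite(f"pics/{n}0.png",p[:,:,::-1])
    K,R,t=cam(n); print(n,K.round(1).tolist(),(-R.T@t).round(3),R[2].round(2))
print(get_obs())
try: print(hold_point_z)
except Exception as e: print(e)
E
```

```text
top [[515.8, 0.0, 309.3], [0.0, 515.8, 206.6], [0.0, 0.0, 1.0]] [0.465 0.018 1.487] [ 0.09  0.   -1.  ]
scene [[469.8, 0.0, 320.5], [0.0, 469.8, 199.6], [0.0, 0.0, 1.0]] [ 1.585 -0.585  0.97 ] [-0.67  0.41 -0.61]
{'clock': 0.1, 'joint_pos': array([ 8.61205142e+01,  2.05893256e+01,  6.38356188e-01, -1.69335924e-02,
       -7.01351513e+01, -1.65063425e+01]), 'qvel': array([-0.07961761, -0.09205926,  0.09778284,  0.03928163,  0.05352952,
        0.01787293]), 'tau': array([-1.12564299e-03, -5.84161949e+01,  2.93751526e+01,  7.01543123e+00,
        1.01447999e-02, -4.68070357e-05]), 'tool_pos': array([0.23501368, 0.63230078, 0.22569132]), 'orientation': array([ 1.79912905e+02, -9.20764253e-03, -2.03915874e+01]), 'force': array([-0.1471694 ,  0.0898422 , -0.13277133]), 'moment': array([-0.04401936, -0.00184394,  0.04799057]), 'gripper_force': 0.0, 'opening': 0.08765397905401069}
0.0188
```

View pics/top0.png

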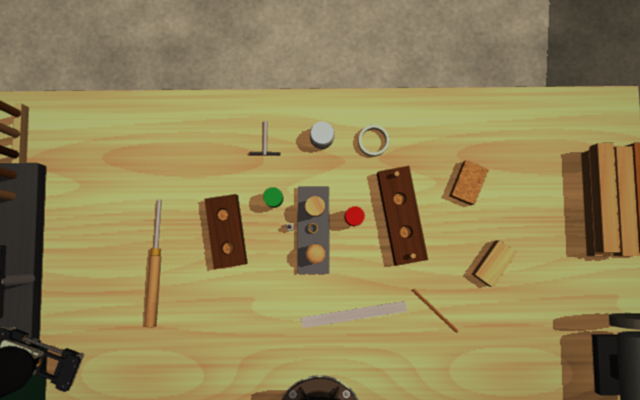

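View pics/scene0.png

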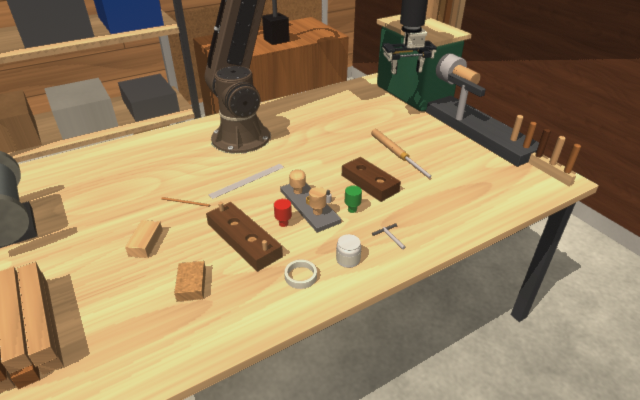

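The top view shows the board at (312,230) with pale heads at (315,205) and (316,254). The look-alikes are green at (273,197) and red at (355,216). The pegged block is at (402,215) with holes near (398,200) and (405,232). The plain block is at (225,231) with holes near (222,215) and (228,248). The two pale ones on the board are the ones meant, because only they are wood and stand on the board.

```bash
cat > m.py <<'E'
from h import *
z=np.load("/tmp/top0.npz"); p,d=z["p"],z["d"]; C=cloud("top",d)
hsv=cv2.cvtColor(p,cv2.COLOR_RGB2HSV); X,Y,Z=C[...,0],C[...,1],C[...,2]
def comp(m,lo):
    m=m.astype(np.uint8); n,l,s,c=cv2.connectedComponentsWithStats(m)
    return [(l==i) for i in range(1,n) if s[i,4]>lo]
roi=np.zeros(d.shape,bool); roi[110:290,190:440]=1
for g in comp((Z>.09)&roi,40):
    v,u=np.nonzero(g); print("tall",u.mean().round(1),v.mean().round(1),len(u),"xyz",[ray("top",u.mean(),v.mean(),.1).round(4).tolist()],"depth xy",X[g].mean().round(4),Y[g].mean().round(4),"zmax",np.percentile(Z[g],[10,50,95]).round(4),"hsv",np.median(hsv[g],0))
dark=(hsv[...,2]<110)&roi
for b in [(200,190,250,275),(370,160,430,270),(290,180,335,280)]:
    x0,y0,x1,y1=b; s=np.zeros(d.shape,bool); s[y0:y1,x0:x1]=1
    zt=.02 if x0==290 else .045
    m=s&(abs(Z-zt)<.008)
    g=max(comp(m,100),key=lambda q:q.sum())
    cs,_=cv2.findContours(g.astype(np.uint8),0,2); c=cs[0][:,0,:].astype(float)
    W=np.array([ray("top",*q,zt)[:2] for q in c],np.float32)
    print("rect",cv2.minAreaRect(W),"zmed",np.median(Z[g]).round(4))
    if x0!=290:
        for hmask in comp(s&(Z<.04)&cv2.dilate(cv2.morphologyEx(g.astype(np.uint8),3,np.ones((21,21))),np.ones((1,1))).astype(bool),20):
            v,u=np.nonzero(hmask); print(" hole",u.mean().round(1),v.mean().round(1),len(u),ray("top",u.mean(),v.mean(),.045).round(4),Z[hmask].min().round(4))
big=lambda a:cv2.resize(a,None,fx=4,fy=4,interpolation=2)
cv2.imwrite("pics/c1.png",big(p[160:280,260:440,::-1]))
s=np.load("/tmp/scene0.npz")["p"]; cv2.imwrite("pics/c2.png",big(s[145:275,200:400,::-1]))
E
python3 m.py
```

```text
tall 314.7 205.5 313 xyz [[0.5918, 0.0071, 0.1]] depth xy 0.5913 0.0072 zmax [0.0978 0.1014 0.1062] hsv [ 21. 136. 177.]
tall 315.3 253.3 262 xyz [[0.4633, 0.0066, 0.1]] depth xy 0.4633 0.0066 zmax [0.0927 0.0978 0.1039] hsv [ 17. 148. 176.]
rect ((0.5279901623725891, 0.25827720761299133), (0.19977162778377533, 0.09167543053627014), 8.191513061523438) zmed 0.0441
 hole 223.1 214.0 125 [0.5749 0.2638 0.045 ] 0.0031
 hole 227.2 247.7 125 [0.4806 0.2516 0.045 ] -0.0008
rect ((0.5691679120063782, -0.23857589066028595), (0.26976636052131653, 0.09219864755868912), 9.914752006530762) zmed 0.0445
 hole 399.0 198.6 119 [ 0.6146 -0.2302  0.045 ] 0.0093
 hole 406.1 230.6 124 [ 0.5247 -0.2478  0.045 ] 0.0074
rect ((0.5316784381866455, 0.010656256228685379), (0.08785810321569443, 0.24756532907485962), 89.72103118896484) zmed 0.0192
```

View pics/c2.png

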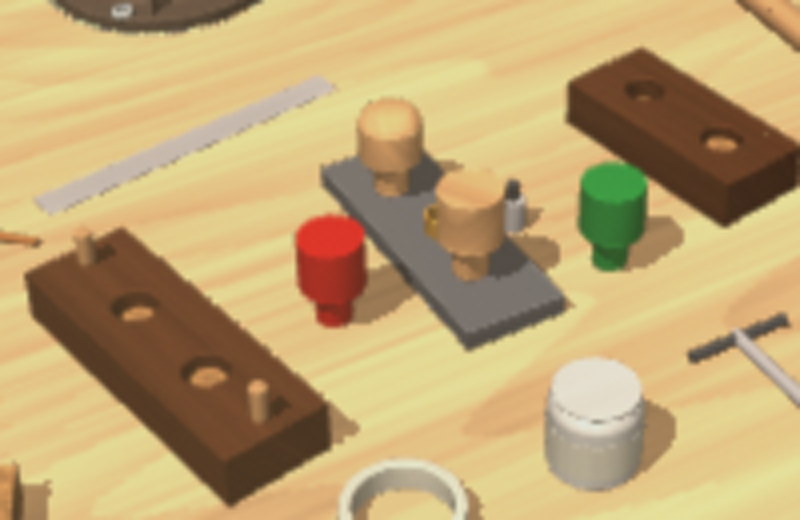

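View pics/c1.png

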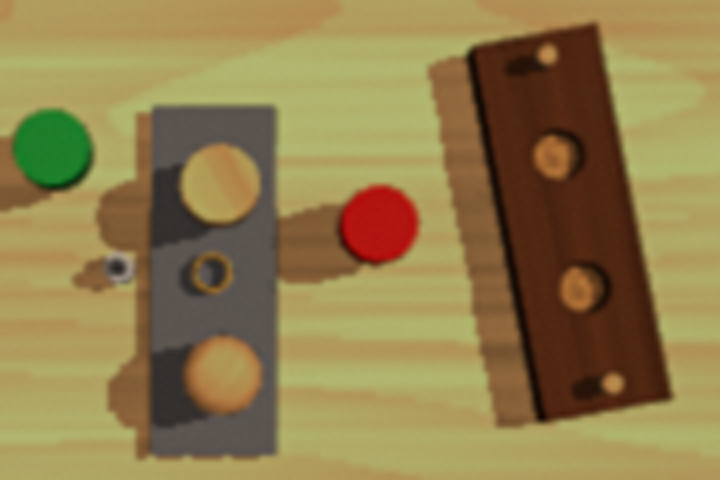

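The enlarged crop settles which part is which. The flat-topped pale head is the far one (top view 315,205) and the domed pale head is the near one (315,253). The red and green ones stand on the bench and stay untouched. I'll travel at height to the flat head first.

Request:
step_arm:
  steps:
    - [[0.35,0.3,0,0,0,0],[0.7,0.58,0,0,0,0],[1,0.83,0,0,0,0]]
  jaw: 0

```text
clock: 0.4
tool_pos: [0.3004, 0.5182, 0.2259]
orientation: [179.9, -0.0, -20.4]
force: [1.1, 1.0, 0.8]
opening: 0.0879
gripper_force: 0.0
```

Request:
step_arm:
  steps:
    - [[0.35,0.3,0,0,0,0],[0.7,0.58,0,0,0,0],[1,0.83,0,0,0,0]]

```text
clock: 0.7
tool_pos: [0.3653, 0.4053, 0.2264]
orientation: [180.0, 0.0, -20.4]
force: [0.7, 0.6, 0.1]
opening: 0.0875
gripper_force: 0.0
```

Request:
step_arm:
  steps:
    - [[0.35,0.3,0,0,0,0],[0.7,0.58,0,0,0,0],[1,0.83,0,0,0,0]]

```text
clock: 1.0
tool_pos: [0.4301, 0.2927, 0.2265]
orientation: [180.0, 0.0, -20.4]
force: [-0.1, 0.2, 0.4]
opening: 0.0879
gripper_force: 0.0
```

Request:
step_arm:
  steps:
    - [[0.35,0.3,0,0,0,0],[0.7,0.58,0,0,0,0],[1,0.83,0,0,0,0]]

```text
clock: 1.3
tool_pos: [0.4949, 0.1802, 0.2265]
orientation: [180.0, 0.0, -20.4]
force: [1.2, 0.6, 0.0]
opening: 0.0875
gripper_force: 0.0
```

Request:
step_arm:
  steps:
    - [[0.35,0.3,0,0,0,-0.2],[0.7,0.58,0,0,0,-0.4],[1,0.83,0,0,0,-0.6],[1,0.83,0,0,0,-0.8],[1,0.83,0,0,0,-1],[1,0.83,0,0,0,-1],[1,0.83,0,0,0,-1]]

```text
clock: 2.0
tool_pos: [0.5591, 0.0695, 0.2263]
orientation: [180.0, 0.0, 8.1]
force: [-0.2, 0.3, 0.5]
opening: 0.0878
gripper_force: 0.0
```

```bash
cat >> h.py <<'E'
from scipy.spatial.transform import Rotation as Ro
def go(x,y,z,yaw):
    o=get_obs(); R=Ro.from_euler("xyz",o["orientation"],degrees=True); T=Ro.from_euler("xyz",[180,0,yaw],degrees=True)
    print("clock",round(o["clock"],2),"pos",o["tool_pos"].round(4),"rpy",o["orientation"].round(2),"F",o["force"].round(2),"open",round(o["opening"],4))
    print("shift",(R.inv().apply(np.array([x,y,z])-o["tool_pos"])*10).round(3),"turn",((R.inv()*T).as_rotvec()/.5).round(3))
E
python3 -c "
from h import *
go(.5918,.0071,.152,9)"
```

```text
clock 2.0 pos [0.5591 0.0695 0.2263] rpy [1.8e+02 3.0e-02 8.1e+00] F [-0.19  0.31  0.46] open 0.0878
shift [0.237 0.664 0.743] turn [ 0.     0.001 -0.032]
```

Request:
step_arm:
  steps:
    - [[0.1,0.33,0,0,0,0],[0.237,0.664,0.2,0,0,0],[0.237,0.664,0.5,0,0,0],[0.237,0.664,0.743,0,0,0],[0.237,0.664,0.743,0,0,0],[0.237,0.664,0.743,0,0,0],[0.237,0.664,0.743,0,0,0]]

```text
clock: 2.7
tool_pos: [0.5932, 0.0078, 0.154]
orientation: [180.0, -0.1, 8.3]
force: [0.5, 0.0, 0.6]
opening: 0.0878
gripper_force: 0.0
```

```bash
cat >> h.py <<'E'
def avgF(n=10):
    F=[]
    for i in range(n):
        snapshot("top"); o=get_obs(); F.append(np.r_[o["force"],o["moment"]])
    F=np.array(F); print("meanF",F.mean(0).round(3),"sd",F.std(0).round(3))
E
python3 -c "
from h import *
avgF()
go(.5918,.0071,.052,8.1)"
```

```text
meanF [ 0.062  0.02   0.121 -0.057 -0.017  0.018] sd [0.307 0.412 0.443 0.032 0.032 0.028]
clock 3.2 pos [0.5923 0.0072 0.1524] rpy [ 1.80e+02 -1.00e-02  8.26e+00] F [ 0.14 -0.41 -0.43] open 0.088
shift [-0.005  0.     1.004] turn [ 0.    -0.     0.006]
```

Request:
step_arm:
  steps:
    - [[0,0,0.25,0,0,0],[0,0,0.5,0,0,0],[0,0,0.75,0,0,0],[0,0,0.9,0,0,0],[0,0,1,0,0,0],[0,0,1,0,0,0],[0,0,1,0,0,0],[0,0,1,0,0,0]]

```text
clock: 4.0
tool_pos: [0.593, 0.0074, 0.0533]
orientation: [-180.0, -0.1, 8.3]
force: [-0.1, 0.3, 1.2]
opening: 0.088
gripper_force: 0.0
```

Request:
step_arm:
  steps:
    - [[0,0,0,0,0,0],[0,0,0,0,0,0],[0,0,0,0,0,0],[0,0,0,0,0,0],[0,0,0,0,0,0],[0,0,0,0,0,0],[0,0,0,0,0,0],[0,0,0,0,0,0],[0,0,0,0,0,0],[0,0,0,0,0,0],[0,0,0,0,0,0],[0,0,0,0,0,0]]
  jaw: 255

```text
clock: 5.2
tool_pos: [0.5924, 0.0074, 0.0524]
orientation: [-180.0, -0.0, 8.3]
force: [-0.7, 2.7, 2.4]
opening: 0.0541
gripper_force: 29.9
```

Request:
step_arm:
  steps:
    - [[0,0,-0.03,0,0,0],[0,0,-0.07,0,0,0],[0,0,-0.11,0,0,0],[0,0,-0.15,0,0,0],[0,0,-0.15,0,0,0],[0,0,-0.15,0,0,0],[0,0,-0.15,0,0,0],[0,0,-0.15,0,0,0],[0,0,-0.15,0,0,0],[0,0,-0.15,0,0,0]]

```text
clock: 6.2
tool_pos: [0.5922, 0.0072, 0.0671]
orientation: [180.0, 0.0, 8.3]
force: [-0.1, -0.3, -4.2]
opening: 0.0538
gripper_force: 29.9
```

```bash
python3 -c "
from h import *
avgF(16)
go(.6155,-.2303,.152,9.9)
go(.575,.265,.152,8)"
```

```text
meanF [-0.087  0.164 -3.365 -0.055 -0.015  0.006] sd [0.492 0.445 0.443 0.026 0.023 0.036]
clock 7.0 pos [0.5923 0.0072 0.0673] rpy [180.     0.     8.26] F [ 0.45  0.51 -3.33] open 0.0536
shift [-0.111  2.384 -0.847] turn [ 0.     0.    -0.057]
clock 7.0 pos [0.5923 0.0072 0.0673] rpy [180.     0.     8.26] F [ 0.45  0.51 -3.33] open 0.0536
shift [ 0.2   -2.576 -0.847] turn [0.    0.    0.009]
```

The flat head weighs about 3.49 N (355 g), which is within the either-block band, so it goes to the pegged block.

Request:
step_arm:
  steps:
    - [[0,0,-0.2,0,0,0],[0,0,-0.5,0,0,0],[0,0,-0.75,0,0,0],[0,0,-0.85,0,0,0],[0,0,-0.85,0,0,0]]

```text
clock: 7.5
tool_pos: [0.593, 0.0075, 0.1536]
orientation: [-180.0, -0.2, 8.3]
force: [-0.4, 0.9, -4.5]
opening: 0.0533
gripper_force: 29.9
```

Request:
step_arm:
  steps:
    - [[-0.01,0.2,0,0,0,0],[-0.02,0.5,0,0,0,0],[-0.03,0.8,0,0,0,0]]

```text
clock: 7.8
tool_pos: [0.5998, -0.0728, 0.1503]
orientation: [-180.0, 0.2, 8.3]
force: [0.9, -1.3, -4.3]
opening: 0.0536
gripper_force: 29.9
```

Request:
step_arm:
  steps:
    - [[-0.01,0.3,0,0,0,0],[-0.02,0.6,0,0,0,0],[-0.03,0.8,0,0,0,0]]

```text
clock: 8.1
tool_pos: [0.6082, -0.1537, 0.1499]
orientation: [-180.0, 0.2, 8.2]
force: [0.9, 0.1, -2.8]
opening: 0.0537
gripper_force: 29.9
```

Request:
step_arm:
  steps:
    - [[-0.02,0.3,0,0,0,0],[-0.03,0.6,0,0,0,-0.03],[-0.05,0.75,0,0,0,-0.05],[-0.05,0.78,0,0,0,-0.05],[-0.05,0.78,0,0,0,-0.05],[-0.05,0.78,0,0,0,-0.05],[-0.05,0.78,0,0,0,-0.05]]

```text
clock: 8.8
tool_pos: [0.6155, -0.229, 0.1519]
orientation: [-180.0, 0.0, 9.7]
force: [0.2, -0.2, -3.6]
opening: 0.0539
gripper_force: 29.9
```

```bash
cat > lk.py <<'E'
from h import *
import sys
tag,u0,v0,u1,v1=sys.argv[1],*map(int,sys.argv[2:6])
p,d=snapshot("scene"); np.savez(f"/tmp/{tag}.npz",p=p,d=d)
cv2.imwrite(f"pics/{tag}.png",cv2.resize(p[v0:v1,u0:u1,::-1],None,fx=6,fy=6,interpolation=2))
E
python3 -c "
from h import *
go(.6155,-.2303,.086,9.9)"
# refine hole centres: ellipse of hole rim in scene and top views by colour edges
python3 - <<'E'
from h import *
for n in("top","scene"):
    p=np.load(f"/tmp/{n}0.npz")["p"]
    for nm,(x,y) in dict(pf=(.6155,-.2303),pn=(.5235,-.247),lf=(.575,.265),ln=(.481,.2515)).items():
        # rectify the block top plane locally (homography from calibration), 0.5 mm/px
        K,R,t=cam(n); s=.0005; N=160
        H=K@np.c_[R[:,0],R[:,1],R@[0,0,.045]+t]@np.array([[s,0,x-N/2*s],[0,s,y-N/2*s],[0,0,1]])
        im=cv2.warpPerspective(p,H,(N,N),flags=cv2.INTER_CUBIC|cv2.WARP_INVERSE_MAP)
        cv2.imwrite(f"/tmp/r_{n}_{nm}.png",im[:,:,::-1])
a=np.vstack([np.hstack([cv2.imread(f"/tmp/r_{n}_{m}.png") for m in("pf","pn","lf","ln")]) for n in("top","scene")])
for j in range(2):
    for i in range(4): cv2.circle(a,(i*160+80,j*160+80),34,(0,255,0),1)
cv2.imwrite("pics/rect.png",a)
E
```

```text
clock 8.8 pos [ 0.6155 -0.229   0.1519] rpy [-1.7998e+02  2.0000e-02  9.7400e+00] F [ 0.16 -0.17 -3.56] open 0.0539
shift [-0.002  0.013  0.659] turn [-0.001  0.001 -0.006]
```

View pics/rect.png

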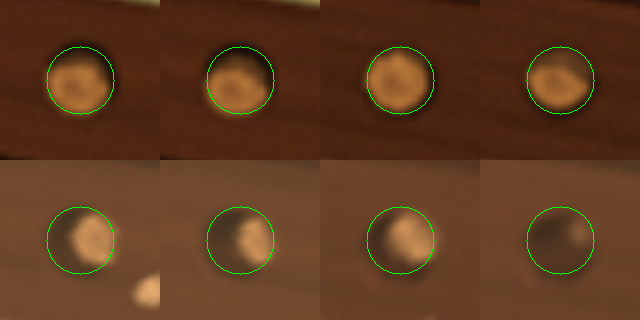

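The rectified holes (green circles 34 mm across) match my centres in both views to about 1 mm, so I'll lower to just above the rim.

Request:
step_arm:
  steps:
    - [[0,0,0.2,0,0,0],[0,0,0.45,0,0,0],[0,0,0.6,0,0,0],[0,0,0.68,0,0,0],[0,0,0.68,0,0,0],[0,0,0.68,0,0,0],[0,0,0.68,0,0,0],[0,0,0.68,0,0,0],[0,0,0.68,0,0,0]]

```text
clock: 9.7
tool_pos: [0.6159, -0.23, 0.085]
orientation: [180.0, -0.1, 9.7]
force: [0.5, -0.0, -4.6]
opening: 0.0534
gripper_force: 29.9
```

```bash
python3 -c "
from h import *
go(.616,-.2303,.072,9.9)"; python3 lk.py pf 180 170 300 270
```

```text
clock 9.7 pos [ 0.6159 -0.23    0.085 ] rpy [ 1.7998e+02 -6.0000e-02  9.6900e+00] F [ 0.49 -0.04 -4.59] open 0.0534
shift [0.    0.003 0.13 ] turn [ 0.001 -0.002 -0.007]
```

View pics/pf.png

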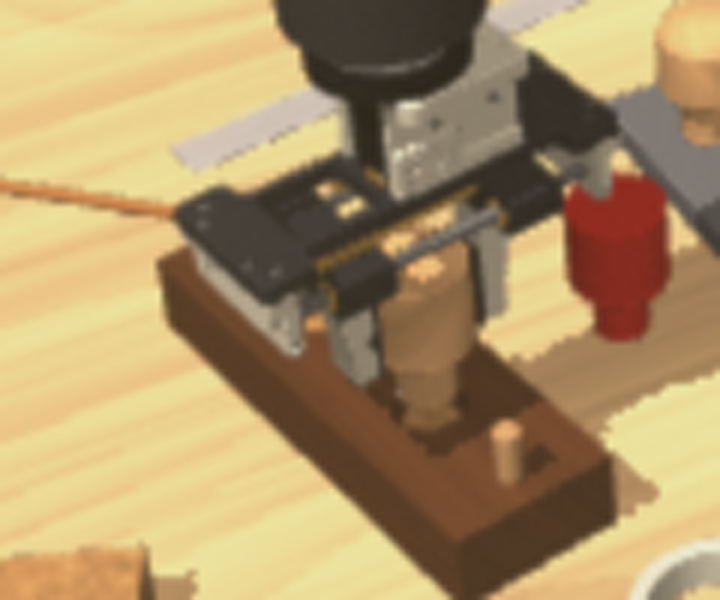

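The picture shows the tenon just above the hole at crop (425,405), with the red look-alike clear of the gripper. I'll enter slowly.

Request:
step_arm:
  steps:
    - [[0,0,0.03,0,0,0],[0,0,0.06,0,0,0],[0,0,0.08,0,0,0],[0,0,0.1,0,0,0],[0,0,0.1,0,0,0]]

```text
clock: 10.25
tool_pos: [0.6153, -0.2299, 0.0737]
orientation: [-180.0, 0.0, 9.7]
force: [0.6, -0.1, -3.9]
opening: 0.0535
gripper_force: 29.9
```

Request:
step_arm:
  steps:
    - [[0,0,0.02,0,0,0],[0,0,0.03,0,0,0],[0,0,0.03,0,0,0]]

```text
clock: 10.55
tool_pos: [0.6154, -0.2299, 0.071]
orientation: [-180.0, 0.0, 9.7]
force: [-0.4, 0.3, -3.7]
opening: 0.0535
gripper_force: 29.9
```

Request:
step_arm:
  steps:
    - [[0,0,0.01,0,0,0],[0,0,0.02,0,0,0],[0,0,0.02,0,0,0]]

```text
clock: 10.85
tool_pos: [0.6154, -0.2298, 0.0691]
orientation: [-180.0, 0.0, 9.7]
force: [-0.1, -0.3, -2.8]
opening: 0.0535
gripper_force: 29.9
```

Request:
step_arm:
  steps:
    - [[0,0,0.01,0,0,0],[0,0,0.01,0,0,0],[0,0,0.01,0,0,0]]

```text
clock: 11.15
tool_pos: [0.6156, -0.2299, 0.0682]
orientation: [-180.0, 0.0, 9.7]
force: [-1.2, -0.8, -2.6]
opening: 0.0534
gripper_force: 29.9
```

Request:
step_arm:
  steps:
    - [[0,0,0.007,0,0,0],[0,0,0.007,0,0,0],[0,0,0.007,0,0,0]]

```text
clock: 11.45
tool_pos: [0.6155, -0.2299, 0.0676]
orientation: [-180.0, 0.0, 9.7]
force: [0.3, -0.5, -4.3]
opening: 0.0535
gripper_force: 29.9
```

Request:
step_arm:
  steps:
    - [[0,0,0.007,0,0,0],[0,0,0.007,0,0,0],[0,0,0.007,0,0,0]]

```text
clock: 11.75
tool_pos: [0.6156, -0.2299, 0.0668]
orientation: [180.0, 0.0, 9.7]
force: [-0.0, -0.5, -4.2]
opening: 0.0539
gripper_force: 29.9
```

Request:
step_arm:
  steps:
    - [[0,0,0.007,0,0,0],[0,0,0.007,0,0,0],[0,0,0.007,0,0,0]]

```text
clock: 12.05
tool_pos: [0.6155, -0.2299, 0.0661]
orientation: [-180.0, 0.0, 9.7]
force: [-0.3, -0.3, -3.8]
opening: 0.0539
gripper_force: 29.9
```

Request:
step_arm:
  steps:
    - [[0,0,0.007,0,0,0],[0,0,0.007,0,0,0],[0,0,0.007,0,0,0]]

```text
clock: 12.35
tool_pos: [0.6156, -0.2299, 0.0654]
orientation: [180.0, 0.0, 9.7]
force: [-0.2, 0.1, -2.5]
opening: 0.0537
gripper_force: 29.9
```

Request:
step_arm:
  steps:
    - [[0,0,0.007,0,0,0],[0,0,0.007,0,0,0],[0,0,0.007,0,0,0]]

```text
clock: 12.65
tool_pos: [0.6155, -0.2299, 0.0647]
orientation: [180.0, 0.0, 9.7]
force: [0.5, -1.1, -3.5]
opening: 0.0541
gripper_force: 29.9
```

Request:
step_arm:
  steps:
    - [[0,0,0.007,0,0,0],[0,0,0.007,0,0,0],[0,0,0.007,0,0,0]]

```text
clock: 12.95
tool_pos: [0.6155, -0.2299, 0.064]
orientation: [-180.0, 0.0, 9.7]
force: [0.5, -0.7, -3.8]
opening: 0.0538
gripper_force: 29.9
```

Request:
step_arm:
  steps:
    - [[0,0,0.007,0,0,0],[0,0,0.007,0,0,0],[0,0,0.007,0,0,0]]

```text
clock: 13.25
tool_pos: [0.6156, -0.2299, 0.0637]
orientation: [180.0, -0.0, 9.7]
force: [-0.6, -0.1, -0.4]
opening: 0.0537
gripper_force: 29.9
```

Request:
step_arm:
  steps:
    - [[0,0,0.007,0,0,0],[0,0,0.007,0,0,0],[0,0,0.007,0,0,0],[0,0,0.007,0,0,0]]

```text
clock: 13.65
tool_pos: [0.6158, -0.2299, 0.0632]
orientation: [180.0, -0.0, 9.7]
force: [-2.3, 2.3, 5.7]
opening: 0.0538
gripper_force: 29.9
```

Request:
step_arm:
  steps:
    - [[0,0,0.006,0,0,0],[0,0,0.006,0,0,0],[0,0,0.006,0,0,0],[0,0,0.006,0,0,0],[0,0,0.006,0,0,0],[0,0,0.006,0,0,0]]

```text
clock: 14.25
tool_pos: [0.6158, -0.2299, 0.0631]
orientation: [180.0, -0.0, 9.7]
force: [-4.1, 2.6, 7.4]
opening: 0.0535
gripper_force: 29.9
```

Request:
step_arm:
  steps:
    - [[0,0,0.005,0,0,0],[0,0,0.005,0,0,0],[0,0,0.005,0,0,0],[0,0,0.005,0,0,0],[0,0,0.005,0,0,0]]

```text
clock: 14.75
tool_pos: [0.6159, -0.2299, 0.0629]
orientation: [180.0, -0.1, 9.7]
force: [-3.5, 3.2, 10.9]
opening: 0.0536
gripper_force: 29.9
```

Request:
step_arm:
  steps:
    - [[0,0,-0.008,0,0,0],[0,0,-0.016,0,0,0],[0,0,-0.016,0,0,0],[0,0,-0.016,0,0,0]]

```text
clock: 15.15
tool_pos: [0.6157, -0.2299, 0.0633]
orientation: [180.0, -0.0, 9.7]
force: [-2.5, 0.9, 4.8]
opening: 0.0538
gripper_force: 29.9
```

Request:
step_arm:
  steps:
    - [[0,0,0,0,0,0],[0,0,0,0,0,0],[0,0,0,0,0,0],[0,0,0,0,0,0],[0,0,0,0,0,0],[0,0,0,0,0,0],[0,0,0,0,0,0],[0,0,0,0,0,0]]
  jaw: 0

```text
clock: 15.95
tool_pos: [0.6156, -0.2299, 0.0632]
orientation: [180.0, -0.0, 9.7]
force: [-0.4, 0.2, 0.5]
opening: 0.0874
gripper_force: 0.0
```

Request:
step_arm:
  steps:
    - [[0,0,-0.15,0,0,0],[0,0,-0.4,0,0,0],[0,0,-0.7,0,0,0],[0,0,-0.9,0,0,0],[0,0,-0.9,0,0,0]]

```text
clock: 16.45
tool_pos: [0.6178, -0.2304, 0.1583]
orientation: [179.8, -0.4, 9.7]
force: [-0.1, -0.5, -0.2]
opening: 0.0877
gripper_force: 0.0
```

```bash
python3 -c "
from h import *
go(.463,.0068,.152,8.5)"
```

```text
clock 16.45 pos [ 0.6178 -0.2304  0.1583] rpy [179.85  -0.38   9.73] F [-0.13 -0.54 -0.19] open 0.0877
shift [-1.125 -2.6    0.049] turn [ 0.005 -0.013  0.043]
```

Request:
step_arm:
  steps:
    - [[-0.12,-0.3,0,0,0,0],[-0.25,-0.6,0,0,0,0],[-0.37,-0.86,0,0,0,0]]

```text
clock: 16.75
tool_pos: [0.5636, -0.1505, 0.1534]
orientation: [-180.0, 0.0, 9.7]
force: [-0.5, 0.6, 0.5]
opening: 0.0878
gripper_force: 0.0
```

Request:
step_arm:
  steps:
    - [[-0.12,-0.3,0,0,0,0],[-0.25,-0.6,0,0,0,0],[-0.37,-0.86,0,0,0,0]]

```text
clock: 17.05
tool_pos: [0.5127, -0.0718, 0.1535]
orientation: [-180.0, -0.0, 9.7]
force: [0.3, 1.0, -0.6]
opening: 0.088
gripper_force: 0.0
```

Request:
step_arm:
  steps:
    - [[-0.12,-0.3,0,0,0,0.01],[-0.25,-0.6,0,0,0,0.02],[-0.37,-0.86,0,0,0,0.04],[-0.37,-0.86,0,0,0,0.04],[-0.37,-0.86,0,0,0,0.04],[-0.37,-0.86,0,0,0,0.04]]

```text
clock: 17.65
tool_pos: [0.4631, 0.0055, 0.1534]
orientation: [180.0, -0.0, 8.6]
force: [-0.6, -0.1, -0.6]
opening: 0.0877
gripper_force: 0.0
```

Run:
```python
from h import *
p,d=snapshot("scene"); cv2.imwrite("pics/s2.png",p[100:300,100:420,::-1].repeat(2,0).repeat(2,1))
avgF(10)
go(.463,.0068,.052,8.5)
```

```text
meanF [ 0.024 -0.219 -0.032 -0.067 -0.021  0.001] sd [0.591 0.49  0.423 0.028 0.037 0.026]
clock 18.2 pos [0.4627 0.0056 0.1531] rpy [1.80e+02 1.00e-02 8.54e+00] F [-0.55  0.32 -0.06] open 0.0877
shift [ 0.005 -0.011  1.011] turn [0.    0.    0.001]
```

View pics/s2.png

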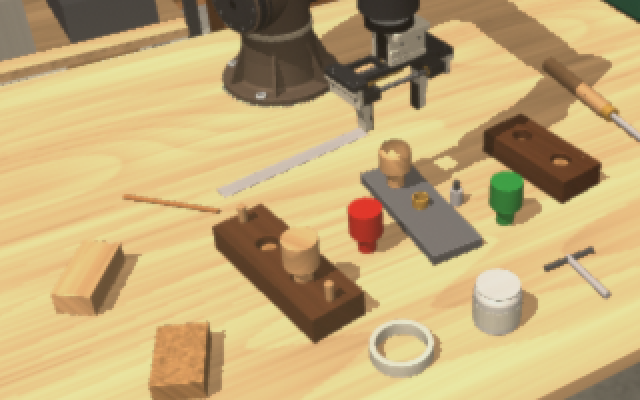

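The picture shows the flat head standing upright in the far pegged hole at (300,255), the domed head still on the board at (395,162), and nothing else moved. Next I'll grasp the domed head.

Request:
step_arm:
  steps:
    - [[0,-0.01,0.25,0,0,0],[0,-0.01,0.5,0,0,0],[0,-0.01,0.75,0,0,0],[0,-0.01,0.9,0,0,0],[0,-0.01,1,0,0,0],[0,-0.01,1,0,0,0],[0,-0.01,1,0,0,0],[0,-0.01,1,0,0,0]]

```text
clock: 19.0
tool_pos: [0.4632, 0.007, 0.054]
orientation: [-180.0, -0.1, 8.6]
force: [-0.5, 0.3, -0.0]
opening: 0.0877
gripper_force: 0.0
```

Request:
step_arm:
  steps:
    - [[0,0,0,0,0,0],[0,0,0,0,0,0],[0,0,0,0,0,0],[0,0,0,0,0,0],[0,0,0,0,0,0],[0,0,0,0,0,0],[0,0,0,0,0,0],[0,0,0,0,0,0],[0,0,0,0,0,0],[0,0,0,0,0,0],[0,0,0,0,0,0],[0,0,0,0,0,0]]
  jaw: 255

```text
clock: 20.2
tool_pos: [0.4627, 0.0068, 0.0533]
orientation: [-180.0, -0.0, 8.6]
force: [-0.2, 1.0, 3.7]
opening: 0.0538
gripper_force: 30.0
```

Request:
step_arm:
  steps:
    - [[0,0,-0.03,0,0,0],[0,0,-0.07,0,0,0],[0,0,-0.11,0,0,0],[0,0,-0.15,0,0,0],[0,0,-0.15,0,0,0],[0,0,-0.15,0,0,0],[0,0,-0.15,0,0,0],[0,0,-0.15,0,0,0],[0,0,-0.15,0,0,0],[0,0,-0.15,0,0,0]]

```text
clock: 21.2
tool_pos: [0.4625, 0.0067, 0.0681]
orientation: [180.0, 0.0, 8.5]
force: [0.5, 0.4, -3.5]
opening: 0.0538
gripper_force: 30.0
```

```bash
python3 -c "
from h import *
avgF(16)
go(.523,-.247,.152,9.9)
go(.575,.265,.152,8)"
```

```text
meanF [-0.076  0.2   -3.428 -0.065 -0.027 -0.006] sd [0.544 0.435 0.508 0.03  0.03  0.028]
clock 22.0 pos [0.4625 0.0067 0.0682] rpy [-180.      0.      8.55] F [ 0.54 -0.01 -3.38] open 0.0536
shift [ 0.221  2.599 -0.839] turn [-0.     0.    -0.047]
clock 22.0 pos [0.4625 0.0067 0.0682] rpy [-180.      0.      8.55] F [ 0.54 -0.01 -3.38] open 0.0536
shift [ 1.496 -2.387 -0.838] turn [-0.     0.     0.019]
```

The domed head reads about 3.45 N, nearly the same as the first. I'll cross-check that against the joint torques, at the same radius and height as the unladen start pose.

Request:
step_arm:
  steps:
    - [[0,0,-0.3,0,0,0],[0,0,-0.7,0,0,0],[0,0,-1,0,0,0]]

```text
clock: 22.3
tool_pos: [0.4629, 0.0067, 0.1701]
orientation: [180.0, -0.1, 8.6]
force: [0.9, 0.1, -3.8]
opening: 0.0535
gripper_force: 30.0
```

Request:
step_arm:
  steps:
    - [[0.3,0.05,-0.2,0,0,0],[0.6,0.1,-0.4,0,0,0],[1,0.15,-0.575,0,0,0]]

```text
clock: 22.6
tool_pos: [0.5641, 0.0066, 0.2274]
orientation: [-180.0, -0.1, 8.6]
force: [0.1, 1.2, -3.2]
opening: 0.0537
gripper_force: 30.0
```

Request:
step_arm:
  steps:
    - [[0.35,0.05,0,0,0,0],[0.7,0.1,0,0,0,0],[1,0.15,0,0,0,0],[1.0,0.15,0,0,0,0]]

```text
clock: 23.0
tool_pos: [0.6675, 0.0066, 0.2235]
orientation: [180.0, 0.1, 8.5]
force: [-1.7, 0.0, -3.4]
opening: 0.0537
gripper_force: 30.0
```

Request:
step_arm:
  steps:
    - [[0.1,0.016,0,0,0,0],[0.1,0.016,0,0,0,0],[0.1,0.016,0,0,0,0],[0.1,0.016,0,0,0,0],[0.1,0.016,0,0,0,0],[0.1,0.016,0,0,0,0]]

```text
clock: 23.6
tool_pos: [0.6747, 0.0068, 0.2261]
orientation: [-180.0, -0.0, 8.6]
force: [-1.0, 0.8, -3.3]
opening: 0.0531
gripper_force: 30.0
```

```bash
python3 -c "
from h import *
avgF(8); o=get_obs(); print(o['joint_pos'].round(3),o['tau'].round(3),np.hypot(*o['tool_pos'][:2]))
go(.523,-.247,.152,9.9)
go(.575,.265,.152,8)"
```

```text
meanF [-0.039  0.115 -3.103 -0.042 -0.026 -0.005] sd [0.466 0.486 0.601 0.03  0.033 0.022]
[ 1.7077e+01  2.0573e+01  6.0200e-01  1.0000e-03 -7.0031e+01  8.1474e+01] [ 7.0000e-03 -6.0505e+01  3.0808e+01  7.4830e+00  8.2000e-02 -0.0000e+00] 0.6749428237776496
clock 24.0 pos [0.6749 0.0067 0.2257] rpy [180.     0.     8.55] F [-0.   -0.06 -4.39] open 0.0537
shift [-1.879  2.283  0.737] turn [ 0.     0.    -0.047]
clock 24.0 pos [0.6749 0.0067 0.2257] rpy [180.     0.     8.55] F [-0.   -0.06 -4.39] open 0.0537
shift [-0.604 -2.703  0.737] turn [0.    0.    0.019]
```

The joint torque confirms about 3.3 N (roughly 340 g), so the domed head goes to the plain block, far hole.

Request:
step_arm:
  steps:
    - [[-0.07,-0.3,0,0,0,0],[-0.14,-0.65,0,0,0,0],[-0.2,-0.9,0,0,0,0]]

```text
clock: 24.3
tool_pos: [0.6413, 0.094, 0.2256]
orientation: [-180.0, -0.0, 8.5]
force: [0.4, 1.2, -4.0]
opening: 0.0538
gripper_force: 30.0
```

Request:
step_arm:
  steps:
    - [[-0.07,-0.3,0,0,0,0],[-0.14,-0.65,0,0,0,0],[-0.2,-0.9,0,0,0,0]]

```text
clock: 24.6
tool_pos: [0.608, 0.1805, 0.2258]
orientation: [-180.0, -0.0, 8.6]
force: [0.6, 0.8, -3.0]
opening: 0.0538
gripper_force: 30.0
```

Request:
step_arm:
  steps:
    - [[-0.07,-0.3,0,0,0,0],[-0.14,-0.65,0,0,0,0],[-0.2,-0.9,0,0,0,0.01],[-0.21,-0.9,0.3,0,0,0.02],[-0.21,-0.9,0.6,0,0,0.02],[-0.21,-0.9,0.74,0,0,0.02],[-0.21,-0.9,0.74,0,0,0.02],[-0.21,-0.9,0.74,0,0,0.02],[-0.21,-0.9,0.74,0,0,0.02],[-0.21,-0.9,0.74,0,0,0.02],[-0.21,-0.9,0.74,0,0,0.02]]

```text
clock: 25.7
tool_pos: [0.5749, 0.2648, 0.1527]
orientation: [-180.0, -0.1, 8.0]
force: [-0.8, -0.4, -3.7]
opening: 0.0536
gripper_force: 30.0
```

```bash
python3 -c "
from h import *
go(.5745,.2647,.085,8)"
```

```text
clock 25.7 pos [0.5749 0.2648 0.1527] rpy [-1.7995e+02 -8.0000e-02  7.9700e+00] F [-0.84 -0.43 -3.68] open 0.0536
shift [-0.005  0.001  0.677] turn [-0.002 -0.003 -0.001]
```

Request:
step_arm:
  steps:
    - [[-0.005,0,0.2,0,0,0],[-0.005,0,0.45,0,0,0],[-0.005,0,0.6,0,0,0],[-0.005,0,0.67,0,0,0],[-0.005,0,0.67,0,0,0],[-0.005,0,0.67,0,0,0],[-0.005,0,0.67,0,0,0]]

```text
clock: 26.4
tool_pos: [0.5747, 0.265, 0.0859]
orientation: [-179.9, -0.1, 8.0]
force: [0.3, -0.2, -3.6]
opening: 0.0539
gripper_force: 30.0
```

Request:
step_arm:
  steps:
    - [[0,0,0.02,0,0,0],[0,0,0.04,0,0,0],[0,0,0.06,0,0,0],[0,0,0.07,0,0,0],[0,0,0.07,0,0,0],[0,0,0.07,0,0,0]]

```text
clock: 27.0
tool_pos: [0.5742, 0.2647, 0.0781]
orientation: [-180.0, -0.0, 8.0]
force: [-1.2, -0.6, 2.1]
opening: 0.0536
gripper_force: 30.0
```

Request:
step_arm:
  steps:
    - [[0,0,0.01,0,0,0],[0,0,0.01,0,0,0],[0,0,0.01,0,0,0]]

```text
clock: 27.3
tool_pos: [0.5742, 0.2651, 0.0766]
orientation: [-180.0, -0.0, 8.0]
force: [-0.0, 1.6, -2.2]
opening: 0.0534
gripper_force: 30.0
```

The rim was touched and it appears to have slid in. I'll nudge 0.6 mm in +y and continue gently.

Request:
step_arm:
  steps:
    - [[0,-0.006,0,0,0,0],[0,-0.006,0.01,0,0,0],[0,-0.006,0.01,0,0,0],[0,-0.006,0.01,0,0,0]]

```text
clock: 27.7
tool_pos: [0.5738, 0.2652, 0.0754]
orientation: [-180.0, 0.0, 8.0]
force: [-0.3, 2.4, -3.3]
opening: 0.0536
gripper_force: 30.0
```

Request:
step_arm:
  steps:
    - [[0,-0.008,0,0,0,0],[0,-0.008,0.01,0,0,0],[0,-0.008,0.01,0,0,0],[0,-0.008,0.01,0,0,0]]

```text
clock: 28.1
tool_pos: [0.5735, 0.2656, 0.0745]
orientation: [180.0, 0.0, 8.0]
force: [1.2, 0.4, -3.0]
opening: 0.0535
gripper_force: 30.0
```

```bash
python3 -c "
from h import *
avgF(4); go(.5745,.2655,.07,8)"
```

```text
meanF [-0.111 -0.246 -3.208 -0.066 -0.023  0.011] sd [0.304 0.382 0.218 0.016 0.028 0.007]
clock 28.3 pos [0.5737 0.2657 0.0746] rpy [1.7999e+02 1.0000e-02 7.9700e+00] F [-0.51 -0.79 -3.44] open 0.0539
shift [0.008 0.004 0.046] turn [ 0.     0.    -0.001]
```

Free now, with no side force, so I'll continue down.

Request:
step_arm:
  steps:
    - [[0,0,0.01,0,0,0],[0,0,0.02,0,0,0],[0,0,0.02,0,0,0]]

```text
clock: 28.6
tool_pos: [0.5736, 0.2658, 0.0724]
orientation: [180.0, 0.0, 8.0]
force: [-0.1, 0.5, -3.1]
opening: 0.0537
gripper_force: 30.0
```

Request:
step_arm:
  steps:
    - [[0,0,0.01,0,0,0],[0,0,0.01,0,0,0],[0,0,0.01,0,0,0]]

```text
clock: 28.9
tool_pos: [0.5738, 0.2659, 0.0716]
orientation: [180.0, 0.0, 8.0]
force: [-0.1, 0.5, -3.3]
opening: 0.0537
gripper_force: 30.0
```

Request:
step_arm:
  steps:
    - [[0,0,0.007,0,0,0],[0,0,0.007,0,0,0],[0,0,0.007,0,0,0]]

```text
clock: 29.2
tool_pos: [0.5738, 0.2659, 0.071]
orientation: [180.0, 0.0, 8.0]
force: [-0.5, 0.1, -2.4]
opening: 0.0539
gripper_force: 30.0
```

Request:
step_arm:
  steps:
    - [[0,0,0.01,0,0,0],[0,0,0.02,0,0,0],[0,0,0.02,0,0,0]]

```text
clock: 29.5
tool_pos: [0.5737, 0.2659, 0.0687]
orientation: [180.0, 0.0, 8.0]
force: [-1.3, -0.1, -2.8]
opening: 0.0535
gripper_force: 30.0
```

Request:
step_arm:
  steps:
    - [[0,0,0.007,0,0,0],[0,0,0.007,0,0,0],[0,0,0.007,0,0,0]]

```text
clock: 29.8
tool_pos: [0.5738, 0.2659, 0.0683]
orientation: [180.0, 0.0, 8.0]
force: [-0.7, -0.6, -2.3]
opening: 0.0531
gripper_force: 30.0
```

Request:
step_arm:
  steps:
    - [[0,0,0.007,0,0,0],[0,0,0.007,0,0,0],[0,0,0.007,0,0,0]]

```text
clock: 30.1
tool_pos: [0.5738, 0.2659, 0.0675]
orientation: [180.0, 0.0, 8.0]
force: [-0.6, 0.6, -2.4]
opening: 0.0535
gripper_force: 30.0
```

Request:
step_arm:
  steps:
    - [[0,0,0.007,0,0,0],[0,0,0.007,0,0,0],[0,0,0.007,0,0,0]]

```text
clock: 30.4
tool_pos: [0.5738, 0.2659, 0.0668]
orientation: [180.0, 0.0, 8.0]
force: [0.3, -0.0, -3.2]
opening: 0.0534
gripper_force: 30.0
```

Request:
step_arm:
  steps:
    - [[0,0,0.007,0,0,0],[0,0,0.007,0,0,0],[0,0,0.007,0,0,0]]

```text
clock: 30.7
tool_pos: [0.5739, 0.266, 0.0663]
orientation: [-180.0, -0.0, 8.0]
force: [-0.8, 0.9, -1.3]
opening: 0.0534
gripper_force: 30.0
```

Contact is beginning, so I'll press.

Request:
step_arm:
  steps:
    - [[0,0,0.007,0,0,0],[0,0,0.007,0,0,0],[0,0,0.007,0,0,0]]

```text
clock: 31.0
tool_pos: [0.5739, 0.266, 0.0659]
orientation: [-180.0, -0.0, 8.0]
force: [-0.8, -0.7, 3.9]
opening: 0.0531
gripper_force: 30.0
```

Request:
step_arm:
  steps:
    - [[0,0,0.005,0,0,0],[0,0,0.005,0,0,0],[0,0,0.005,0,0,0]]

```text
clock: 31.3
tool_pos: [0.574, 0.266, 0.0657]
orientation: [-180.0, -0.0, 8.0]
force: [-3.1, -1.5, 6.3]
opening: 0.0535
gripper_force: 30.0
```

Request:
step_arm:
  steps:
    - [[0,0,0.007,0,0,0],[0,0,0.007,0,0,0],[0,0,0.007,0,0,0],[0,0,0.007,0,0,0],[0,0,0.007,0,0,0],[0,0,0.007,0,0,0],[0,0,0.007,0,0,0]]

```text
clock: 32.0
tool_pos: [0.5741, 0.2661, 0.0654]
orientation: [-180.0, -0.1, 8.0]
force: [-4.0, -0.9, 8.8]
opening: 0.0536
gripper_force: 30.0
```

Contact is about 12 N and was held. Next I'll unload, release and retract.

Request:
step_arm:
  steps:
    - [[0,0,-0.008,0,0,0],[0,0,-0.016,0,0,0],[0,0,-0.016,0,0,0],[0,0,-0.016,0,0,0]]

```text
clock: 32.4
tool_pos: [0.5739, 0.266, 0.0659]
orientation: [-180.0, -0.0, 8.0]
force: [-1.2, -0.2, 2.0]
opening: 0.0535
gripper_force: 30.0
```

Request:
step_arm:
  steps:
    - [[0,0,0,0,0,0],[0,0,0,0,0,0],[0,0,0,0,0,0],[0,0,0,0,0,0],[0,0,0,0,0,0],[0,0,0,0,0,0],[0,0,0,0,0,0],[0,0,0,0,0,0]]
  jaw: 0

```text
clock: 33.2
tool_pos: [0.5738, 0.266, 0.0659]
orientation: [-180.0, -0.0, 8.0]
force: [0.5, -0.1, 0.4]
opening: 0.0876
gripper_force: 0.0
```

Request:
step_arm:
  steps:
    - [[0,0,-0.15,0,0,0],[0,0,-0.4,0,0,0],[0,0,-0.7,0,0,0],[0,0,-1,0,0,0],[0,0,-1,0,0,0]]

```text
clock: 33.7
tool_pos: [0.5761, 0.2673, 0.1709]
orientation: [-179.8, -0.4, 8.0]
force: [0.5, 1.0, -0.1]
opening: 0.0877
gripper_force: 0.0
```

Request:
step_arm:
  steps:
    - [[0,0.3,-0.2,0,0,0],[0,0.6,-0.4,0,0,0],[0,0.9,-0.5,0,0,0],[0,0.9,-0.5,0,0,0],[0,0.9,-0.5,0,0,0],[0,0.9,-0.5,0,0,0]]

```text
clock: 34.3
tool_pos: [0.5859, 0.177, 0.2152]
orientation: [180.0, 0.1, 8.0]
force: [-0.6, 0.2, -0.3]
opening: 0.0874
gripper_force: 0.0
```

```bash
python3 -c "
from h import *
p,d=snapshot('scene'); cv2.imwrite('pics/s3.png',cv2.resize(p[100:300,160:460,::-1],None,fx=2.5,fy=2.5,interpolation=2))
go(.6,.2,.2,8)"
```

```text
clock 34.35 pos [0.5859 0.1773 0.2151] rpy [1.7998e+02 6.0000e-02 8.0000e+00] F [-0.01  0.9  -0.21] open 0.088
shift [ 0.171 -0.206  0.15 ] turn [0.001 0.002 0.   ]
```

View pics/s3.png

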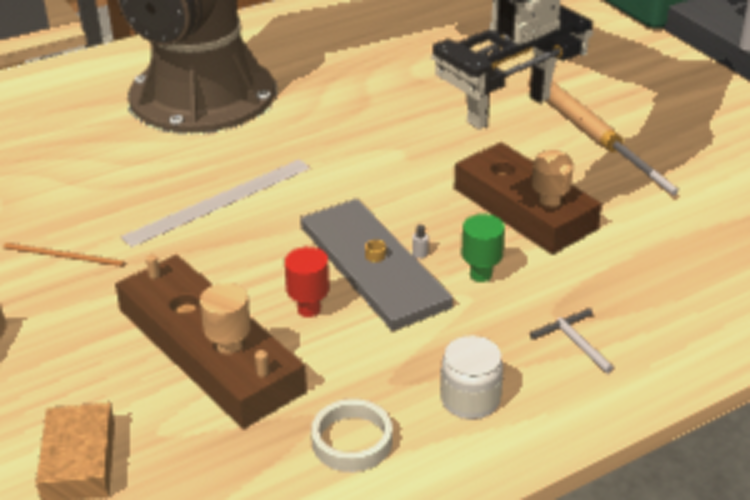

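Both heads stand upright, the flat one at (226,315) in the pegged block and the domed one at (552,178) in the plain block. The gripper is clear, so I'm handing in.

```bash
python3 -c "
from plant import *
print(close_job())"
```

```text
the job is handed in; nothing more can be done
None
```

I handed the job in at about 34 s; no verdict came back. The flat head (about 355 g) stands in the pegged block and the domed head (about 340 g) in the plain block, both close enough to 350 g that either block is right; each was pressed with about 12–14 N, released and upright in the last picture.

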